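# Find the 12 mm format plate by pinching and seat it on the holder's stop

### The job

Three look-alike format plates stand in the blue rack: their blades are 9, 12 and 15 mm thick, in unknown order. Find the 12 mm one by pinching the blades with the gripper and reading the finger opening, carry it to the grey holder and push its tongue gently (never more than 30 N) down into the slot past the sprung pad until it sits fully home on the stop hidden in the slot, then let go. Leave the other two plates in their bays and everything else where it is.

Things in the scene. Friction and masses are not known exactly. Their poses are not given: they have to be found in the camera images.
- rack: Fixed blue rack, 64 x 196 x 36 mm, long side along its y; origin at the centre of its underside, z up. Three slots (bays) in a row along y, 62 mm apart, each 10 mm (x) by 38 mm (y), floor 6 mm above the table. A loose format plate stands in each with 1 mm (x) and 2 mm (y) of play each way, its blade's thickness along the rack's x; the order differs each time
- bay_1 (a point): Centre of the floor of the bay at the rack's -y end, under a plate's tongue. Every plate, 84 mm tall, 0.1 to 0.2 kg, is from the bottom up: steel tongue 8 (x) x 34 (y) mm, 36 mm long, its lowest 4 mm rounded; green flange 34 x 46 x 6 mm; aluminium blade t x 42 x 42 mm, t = 9, 12 or 15
- bay_2 (a point): The same for the middle bay. In a bay a flange's top is 48 mm and a blade's top 90 mm above the table; the fingers can come down on both sides of a blade until just above the flange, which then takes the push downward
- bay_3 (a point): The same for the bay at the rack's +y end
- holder: Fixed grey holder block, 66 x 90 x 50 mm, with steel feet beyond both y ends (130 mm over all); origin at the centre of its underside, z up. Slot in the middle of its top, 9.6 mm (x) by 41 mm (y), between two sloping steel lead-in lips up to 6 mm above the top. A plate goes in with its thickness along x, either way round
- slot_mouth (a point): Centre of the slot, at the block's top (50 mm above the table). 10 mm below, a sprung brass pad squeezes the tongue along x with about 5 N: the plate does not drop by itself, entering takes about 10 N, sliding on 2 to 5 N. Deeper lies a rigid stop, 16 to 28 mm below this point, different each time, not measured: only the rise of force tells. Seated, the flange stays 8 to 20 mm above the block
- cap_violet: Loose violet plastic cap, 38 mm across, 46 mm tall, at the back; origin under its centre; leave alone
- cap_blue: Loose blue plastic cap, 38 mm across, 46 mm tall, at the back; origin under its centre; leave alone

How it is judged:
On the way, in this order (a step that is already met when the one before it is completed fails the run):
1. the 12 mm plate is lifted clear of the rack (height (world z) of plate_q above 0.045 m), for 0.2 s.
2. its tongue is in the holder's slot (horizontal distance between plate_q and slot_mouth below 0.005 m and angle between the x axis of plate_q and the x axis of holder, either way round below 0.12 rad and z of plate_q in the frame of slot_mouth below -0.004 m), for 0.2 s.
At the end, for the whole second after the job is handed in: The 12 mm plate stands upright (within 7 degrees) in the holder's slot, centred within 5 mm, its foot within 1.5 mm of the stop, released and at rest; the other two plates are still in their bays (moved less than 12 mm) (horizontal distance between plate_q and slot_mouth below 0.005 m and angle between the x axis of plate_q and the x axis of holder, either way round below 0.12 rad and z of plate_q in the frame of stop below 0.0135 m and angle between plate_q's own z axis and vertical below 0.12 rad and linear speed of plate_q below 0.02 m/s and distance of each of plate_p, plate_r from where it was at the start of the episode below 0.012 m); the robot touches nothing.
It fails at once if one of the two other plates is pulled up or shifted more than 12 mm out of its bay (distance of any of plate_p, plate_r from where it was at the start of the episode above 0.012 m).
It fails at once if the plate is pushed against the holder or its stop with more than 30 N (contact force between plate_q and holder above 30 N or contact force between plate_q and stop above 30 N).
It fails at once if a bystander (violet or blue cap) is shifted more than 20 mm (distance of any of cap_violet, cap_blue from where it was at the start of the episode above 0.02 m).
It also fails if it takes over 69 s, if anything falls off the work surface, if the arm or the gripper's body presses on something with over 40 N, if the wrist force passes 120 N, or if a joint passes its speed limit or range.

### The arm

A 6-joint arm with a two-finger parallel gripper is mounted at the origin on a cart in front of the work surface, level with it; the furniture and walls round the work are solid. World frame = base frame: x ahead of the robot, y to its left, z up, the work surface at z = 0. Lengths are in m, angles in rad, forces in N, time in s.
With the tool pointing down it reaches from about 0.275 to 0.975 m from the base axis. Payload 8.4 kg.
Tool frame: the origin (TCP) lies at the very end of the fingers, on their centre line; the grasp point (between the pads) lies bot.hold_point_z behind it (bot.hold_point_z is the distance from the TCP to the grasp point, in m); z points along the fingers, y is the line along which they close (so a half turn about z gives the same grasp; the last joint's range is limited). The gripper opens to 92 mm and grips with 3 to 60 N. Pads are 20 mm wide; open, the fingers measure 128 mm over their backs; the gripper's body (75 mm by 189 mm) begins 69 mm behind the grasp point.
Start: joints at [-1.28, 0.353, 1.633, -0, 1.155, -0.002], TCP at [0.18, -0.598, 0.215] pointing down, gripper open.
Joint ranges: [-2.63, 2.63], [-0.92, 2.1], [0.06, 2.66], [-1.3, 4.44], [0, 2.69], [-3.02, 3.02]. Speed limits (rad/s): [2.22, 2.22, 2.79, 3.14, 3.14, 3.14].

### API

Orientations are given as a unit quaternion [w, x, y, z].
In Python, from plant import bot gives the robot as it stands.
- The arm moves only by the tool jog_arm, never from a script. Its argument "plan" is a list of rows, each a list of 2 entries, a list of its own where there are three numbers: the shift along the world's x, y, z in mm, then the turn about the world's z in degrees. In form: [[[dx, dy, dz], roll], ...]. A call has 1 to 8 rows; each row is the pose to reach, as a shift and turn from the pose commanded when the call began; what a row does not reach only later rows make up. A row lasts 1/12 s, in which the tool goes at most 41.7 mm and 7.16 degrees, less where a joint would pass 70% of its speed; a pose out of reach is approached as far as the arm can. A call with a gripper value outside its range is refused whole. "hand" is the closure, from 0 (fully open) to 1 (shut), set as the call begins (left out, the last holds). The fingers move at their own pace and stop on an object; "grip_force" is the grip in N (left out, the last holds). Time passes only in rows, so rows that repeat a pose let the fingers close. It gives the time, the measured TCP pose, the force, the opening and the grip force at its end, in the units of the state.
- bot.get_obs(): the state, without advancing time (a new reading comes with each control period).
- bot.read_camera(name): name is "scene" or "top" or "wrist"; returns a dict with "image" (400x640x3 uint8, red, green, blue), "range_z" (400x640 float32, m along the optical axis (not along the pixel's ray), 0 where there is no reading), "camera_matrix" (3x3 intrinsics, pixels), "position" and "attitude" of the camera in the world. Camera axes: x right, y down, z forward; pixel columns grow to the right and rows downward; lengths in m; the calibration is good to about 2 mm. A picture is of the moment at which its call begins.
- bot.job_done(): hands the job in; it is judged then, once.
Trained networks look in a picture, given as the dict that the camera call returned (one of the last four; its "shot" number tells which), for a name from the list of things; names that differ only in an ending like _2 or _b are one class to them, and where a whole thing is asked for, a point or a joint stands for the part that bears it (a point fixed in the world has none). Each returns a list of dicts, best first, with "score" (0 to 1); they miss things now and then, are a little off and sometimes report something else, mostly with a low value. They report only what shows in the picture. A call takes as long as a camera call.
- bot.spot_in(name, picture): "position" ([x, y, z] in m, in world coordinates, good to about 4 mm: the middle of the surface that is visible of it).
- bot.regions_of(name, picture): "region" (400x640 bool, what is visible of it).
- bot.landmark_of(name, picture): "position" ([x, y, z] in m, in world coordinates, good to about 4 mm: a listed point, or the origin of a listed thing).
The state is a dict: "clock": time; "joint_pos": joint angles; "dq": joint speeds; "joint_torque": joint torques, N m; "ee_pos": TCP position; "ee_rot": TCP orientation; "ft_force": force on the tool from outside, world axes, zero at the start; "ft_torque": the same for the moment, N m; "grip_width": opening from 0.0 (shut) to 1.0 (fully open); "grasp_force": force on a finger pad.
Only numpy, scipy, OpenCV 4.12 (cv2) and the standard library are available. Lean on these libraries where they do the work, as an engineer would, in place of code of your own. Each camera call takes 0.05 s, during which the arm holds its last target. There are 200 camera calls.

## Working session

There is one attempt and no reset: what is moved stays moved. The work goes in short steps, Python scripts to look and compute and a tool call to move; the robot and the scene stay as the last step left them, time stands still between calls to the robot, and variables do not carry over. Pictures are saved under pics/ and viewed, at most 10 in all, crops included, and the job is handed in when it is done.

Besides the shell and the picture viewer there is one more tool, called after ">>>" as name(argument=value, ...), one argument or row to a line, values as JSON. jog_arm: Moves the arm, as the interface text tells. Its arguments: {"type":"object","properties":{"plan":{"type":"array","items":{"type":"array"}},"hand":{"type":"number"},"grip_force":{"type":"number"}},"required":["plan"]}

```bash
mkdir -p pics; cat > h.py <<'E'
import numpy as np,cv2
from plant import bot
def rot(q):
    w,x,y,z=q
    from scipy.spatial.transform import Rotation as R
    return R.from_quat([x,y,z,w]).as_matrix()
def cloud(p):
    d=p["range_z"];K=np.array(p["camera_matrix"]);v,u=np.mgrid[:d.shape[0],:d.shape[1]]
    c=np.stack([(u-K[0,2])/K[0,0]*d,(v-K[1,2])/K[1,1]*d,d],-1)
    a=np.array(p["attitude"]);A=rot(a) if a.size==4 else a
    return c@A.T+np.array(p["position"])
def save(p,n): cv2.imwrite("pics/"+n,p["image"][...,::-1])
E
python3 - <<'E'
from h import *
o=bot.get_obs();print({k:np.round(v,3) for k,v in o.items()},bot.hold_point_z)
for c in("scene","top"):
    p=bot.read_camera(c);save(p,c+".png");P=cloud(p);print(c,p["position"])
    np.save(c+".npy",P)
    for n in("rack","holder","cap_violet","cap_blue","bay_1","bay_2","bay_3","slot_mouth"):
        print(n,[(np.round(r["position"],3),round(r["score"],2)) for r in bot.landmark_of(n,p)][:4])
    for n in("rack","holder"):
        for r in bot.regions_of(n,p)[:1]:
            m=r["region"]&(p["range_z"]>0);q=P[m];np.save(f"{c}_{n}.npy",m)
            for lo,hi in((.03,.04),(.045,.053),(.085,.095),(.0,.2)):
                s=q[(q[:,2]>lo)&(q[:,2]<hi)]
                if len(s)>20:
                    rc=cv2.minAreaRect((s[:,:2]*1000).astype(np.float32));print(n,lo,len(s),np.median(s[:,2]),rc)
E
```

```text
{'clock': np.float64(0.0), 'joint_pos': array([-1.28 ,  0.354,  1.634, -0.   ,  1.155, -0.002]), 'dq': array([ 0.   ,  0.   , -0.001, -0.002, -0.   ,  0.001]), 'joint_torque': array([-4.0000e-03, -5.9385e+01, -3.3421e+01,  7.0000e-02,  2.3000e-02,
       -0.0000e+00]), 'ee_pos': array([ 0.18 , -0.598,  0.214]), 'ee_rot': array([-0.001,  0.989,  0.146, -0.   ]), 'ft_force': array([ 0.081,  0.602, -0.069]), 'ft_torque': array([-0.019,  0.021,  0.048]), 'grasp_force': np.float64(0.0), 'grip_width': np.float64(0.999)} 0.0187
scene [ 0.32249664 -0.58298119  0.69818899]
rack [(array([ 0.428, -0.165, -0.002]), 0.94)]
holder []
cap_violet [(array([ 0.756, -0.024, -0.001]), 0.79)]
cap_blue []
bay_1 [(array([ 0.426, -0.166,  0.004]), 0.97), (array([ 0.428, -0.104,  0.007]), 0.82), (array([ 0.433, -0.23 ,  0.004]), 0.56)]
bay_2 [(array([ 0.426, -0.166,  0.004]), 0.97), (array([ 0.428, -0.104,  0.007]), 0.82), (array([ 0.433, -0.23 ,  0.004]), 0.56)]
bay_3 [(array([ 0.426, -0.166,  0.004]), 0.97), (array([ 0.428, -0.104,  0.007]), 0.82), (array([ 0.433, -0.23 ,  0.004]), 0.56)]
slot_mouth [(arra
[... 1436 characters left out ...]
047]), 0.98)]
rack 0.03 1339 0.03558250425956766 ((430.1537170410156, -164.63931274414062), (195.67315673828125, 63.45785903930664), 88.6629638671875)
rack 0.0 1357 0.03560714297625822 ((430.1537170410156, -164.63931274414062), (195.67315673828125, 63.45785903930664), 88.6629638671875)
holder 0.03 43 0.035718292716673816 ((629.3222045898438, -169.0182342529297), (75.59834289550781, 75.6183853149414), 1.9421501159667969)
holder 0.045 849 0.04940639562787874 ((624.4514770507812, -162.7311248779297), (66.50851440429688, 89.72862243652344), 2.489903450012207)
holder 0.0 1518 0.04850956832360115 ((622.4055786132812, -163.27903747558594), (88.75604248046875, 127.6182861328125), 0.7142391204833984)
```

```bash
python3 - <<'E'
from h import *
for c in("scene","top"):
    P=np.load(c+".npy");z=P[...,2]
    for nm,(xr,yr) in dict(rack=((.37,.49),(-.28,-.05)),holder=((.57,.68),(-.25,-.08))).items():
        box=(P[...,0]>xr[0])&(P[...,0]<xr[1])&(P[...,1]>yr[0])&(P[...,1]<yr[1])
        for lo,hi in((.03,.04),(.044,.0525),(.053,.058),(.082,.096)):
            m=(box&(z>lo)&(z<hi)).astype(np.uint8)
            n,l,st,_=cv2.connectedComponentsWithStats(m)
            for i in range(1,n):
                if st[i,4]<12: continue
                s=P[l==i]
                r=cv2.minAreaRect((s[:,:2]*1000).astype(np.float32))
                print(c,nm,lo,st[i].tolist(),round(float(np.median(s[:,2])),4),np.round(np.median(s,0)[:2]*1000,1),[np.round(a,1).tolist() for a in r])
a=cv2.imread("pics/scene.png");b=cv2.imread("pics/top.png")
cv2.imwrite("pics/both.png",cv2.resize(np.vstack([a,b]),(480,600)))
E
```

```text
scene rack 0.03 [198, 220, 77, 95, 1855] 0.0363 [ 415.9 -187.8] [[429.2, -165.3], [197.3, 64.5], 88.1]
scene rack 0.044 [221, 224, 11, 17, 50] 0.0484 [ 445.6 -104.1] [[444.3, -103.3], [43.6, 7.9], 88.9]
scene rack 0.044 [207, 229, 16, 20, 139] 0.0484 [ 420.  -104.8] [[419.8, -103.4], [12.5, 45.1], 1.1]
scene rack 0.044 [235, 247, 12, 20, 57] 0.048 [ 443.6 -173.1] [[442.2, -165.8], [46.3, 8.1], 88.1]
scene rack 0.044 [220, 252, 19, 22, 148] 0.0484 [ 417.5 -168.7] [[417.3, -164.8], [16.2, 47.6], 7.1]
scene rack 0.044 [234, 272, 29, 30, 323] 0.0482 [ 420.8 -232.4] [[426.9, -227.4], [46.3, 34.0], 88.1]
scene rack 0.082 [208, 213, 16, 21, 150] 0.09 [ 430.5 -106.4] [[431.3, -103.2], [44.0, 12.4], 88.1]
scene rack 0.082 [221, 237, 18, 22, 206] 0.0901 [ 428.4 -167.7] [[429.0, -165.6], [42.0, 15.2], 88.7]
scene rack 0.082 [238, 263, 16, 23, 147] 0.0902 [ 426.4 -229.7] [[426.9, -227.6], [41.7, 9.0], 87.8]
scene holder 0.03 [316, 207, 12, 13, 26] 0.0365 [ 628.  -156.7] [[627.9, -158.2], [3.4, 33.9], 4.0]
scene holder 0.03 [296, 210, 52, 31, 155] 0.0348 [ 593.1 -205.7] [[603.0, -180.0], [50.5, 1
[... 910 characters left out ...]
.9], 88.5]
top rack 0.082 [353, 272, 20, 4, 80] 0.0896 [ 427.4 -226.7] [[427.4, -226.6], [41.0, 6.5], 88.7]
top holder 0.03 [331, 202, 12, 1, 12] 0.0352 [ 592.1 -178.5] [[592.3, -178.6], [0.7, 26.3], 1.0]
top holder 0.044 [310, 173, 40, 31, 810] 0.0492 [ 625.1 -162.6] [[624.5, -162.8], [66.5, 89.9], 2.5]
top holder 0.044 [324, 190, 10, 3, 16] 0.0513 [ 617.1 -162.3] [[616.1, -160.0], [21.0, 5.3], 89.6]
top holder 0.053 [328, 179, 12, 6, 45] 0.0547 [ 638.5 -173.2] [[637.4, -172.6], [10.8, 26.5], 8.1]
top holder 0.053 [319, 180, 9, 5, 26] 0.0551 [ 639.3 -146.6] [[639.3, -148.2], [9.0, 18.2], 20.5]
top holder 0.053 [320, 190, 21, 7, 72] 0.0545 [ 610.6 -160.9] [[611.1, -163.2], [12.0, 47.0], 3.4]
```

View pics/top.png

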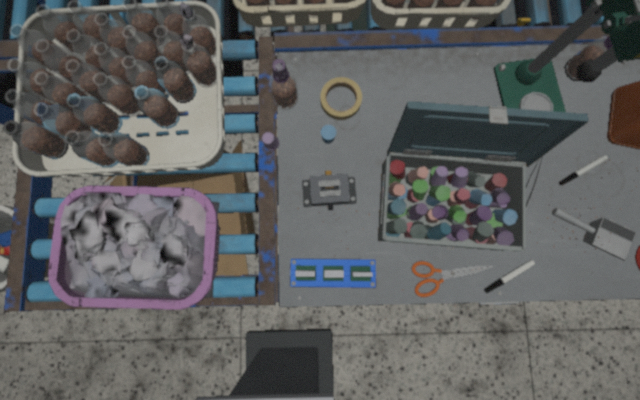

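View pics/scene.png

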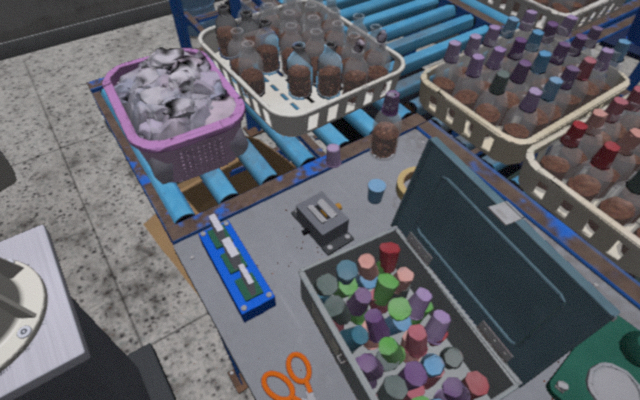

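>>> jog_arm(
  plan=[
    [[252, 495, 0], 71.6],
    [[252, 495, 0], 71.6],
    [[252, 495, 0], 71.6],
    [[252, 495, 0], 71.6],
    [[252, 495, 0], 71.6],
    [[252, 495, 0], 71.6],
    [[252, 495, 0], 71.6],
    [[252, 495, 0], 71.6],
  ],
  hand=0,
)

```text
clock: 1.77
ee_pos: [0.3321, -0.2996, 0.2148]
ee_rot: [0.0, 0.797, 0.605, 0.0]
ft_force: [0.5, 0.7, 0.4]
grip_width: 1.0
grasp_force: 0.0
```

>>> jog_arm(
  plan=[
    [[100, 197, 0], 14.2],
    [[100, 197, 0], 14.2],
    [[100, 197, 0], 14.2],
    [[100, 197, 0], 14.2],
    [[100, 197, 0], 14.2],
    [[100, 197, 0], 14.2],
    [[100, 197, 0], 14.2],
    [[100, 197, 0], 14.2],
  ],
)

```text
clock: 2.43
ee_pos: [0.4317, -0.1039, 0.2146]
ee_rot: [0.0, 0.717, 0.697, -0.0]
ft_force: [-0.8, 0.3, 0.2]
grip_width: 1.001
grasp_force: 0.0
```

```bash
python3 - <<'E'
from h import *
o=bot.get_obs();q=o["ee_rot"];print(o["ee_pos"],np.degrees(2*np.arctan2(q[2],q[1])),o["joint_pos"])
p=bot.read_camera("wrist");save(p,"w1.png");P=cloud(p);z=P[...,2]
for lo,hi in((.03,.04),(.044,.0525),(.082,.096)):
    n,l,st,_=cv2.connectedComponentsWithStats(((z>lo)&(z<hi)).astype(np.uint8))
    for i in range(1,n):
        if st[i,4]<100: continue
        s=P[l==i];r=cv2.minAreaRect((s[:,:2]*1000).astype(np.float32))
        print(lo,st[i].tolist(),round(float(np.median(s[:,2])),4),[np.round(a,1).tolist() for a in r])
E
```

```text
[ 0.43171156 -0.10385747  0.21459099] 88.41868099852134 [-2.39194917e-01  6.57029280e-02  2.00156514e+00 -3.77222831e-04
  1.07440839e+00 -2.11416027e-01]
0.03 [603, 80, 24, 33, 299] 0.0351 [[745.0, -22.6], [17.2, 31.9], 14.1]
0.03 [0, 140, 14, 11, 101] 0.0346 [[93.6, -52.9], [8.2, 13.0], 53.6]
0.03 [287, 150, 59, 157, 4611] 0.0375 [[429.8, -165.6], [196.2, 64.1], 88.0]
0.03 [450, 188, 66, 77, 394] 0.035 [[602.4, -149.1], [108.8, 51.3], 56.7]
0.03 [583, 211, 25, 28, 195] 0.0352 [[753.0, -160.4], [33.5, 14.8], 62.1]
0.03 [372, 311, 46, 21, 229] 0.0351 [[522.7, -281.8], [59.8, 25.2], 21.4]
0.044 [616, 79, 24, 32, 390] 0.045 [[748.4, -20.9], [23.6, 30.0], 14.5]
0.044 [301, 164, 32, 42, 805] 0.0495 [[432.4, -103.4], [45.5, 33.1], 87.6]
0.044 [456, 191, 71, 80, 3330] 0.0511 [[630.1, -163.4], [78.4, 90.9], 2.4]
0.044 [591, 214, 37, 32, 874] 0.0472 [[761.9, -165.2], [38.1, 38.0], 76.6]
0.044 [301, 219, 30, 38, 647] 0.0494 [[430.0, -165.1], [45.7, 33.6], 87.6]
0.044 [301, 268, 11, 36, 345] 0.0496 [[416.7, -227.0], [47.2, 12.0], 87.8]
0.044 [320, 268, 10, 36, 340] 0.0495 [[438.7, -227.8], [46.6, 10.9], 88.9]
0.044 [375, 318, 45, 14, 184] 0.0487 [[525.2, -278.7], [55.1, 17.4], 15.0]
0.082 [310, 172, 13, 45, 562] 0.0915 [[432.2, -103.5], [42.0, 11.6], 88.3]
0.082 [309, 232, 15, 42, 587] 0.0915 [[430.2, -165.1], [41.8, 14.2], 87.9]
0.082 [311, 286, 9, 39, 343] 0.0913 [[427.6, -227.0], [42.1, 8.7], 88.5]
0.082 [391, 367, 32, 7, 168] 0.0858 [[530.8, -318.1], [15.6, 35.4], 85.4]
0.082 [427, 367, 28, 13, 281] 0.0888 [[569.3, -319.9], [31.1, 21.6], 1.3]
0.082 [382, 380, 27, 20, 424] 0.0869 [[519.2, -346.9], [31.9, 24.6], 3.7]
0.082 [421, 388, 25, 12, 231] 0.0864 [[565.3, -356.4], [28.0, 14.9], 4.2]
```

View pics/w1.png

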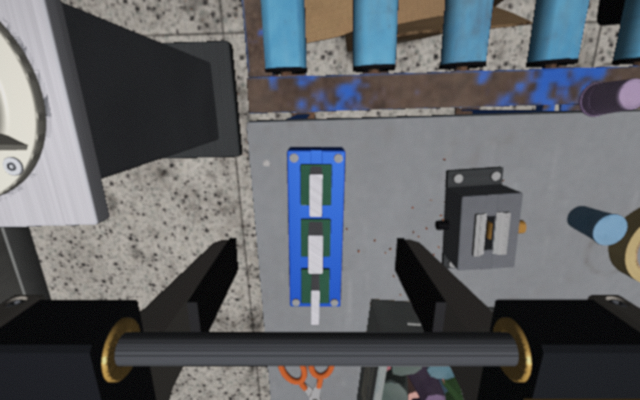

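>>> jog_arm(
  plan=[
    [[0.5, 0.5, -40], 0],
    [[0.5, 0.5, -80], 0],
    [[0.5, 0.5, -115], 0],
    [[0.5, 0.5, -140], 0],
    [[0.5, 0.5, -154], 0],
    [[0.5, 0.5, -160], 0],
    [[0.5, 0.5, -160], 0],
  ],
  hand=0.5,
)

```text
clock: 3.07
ee_pos: [0.4308, -0.1048, 0.0535]
ee_rot: [-0.001, 0.718, 0.696, -0.001]
ft_force: [0.9, -1.2, 0.3]
grip_width: 0.52
grasp_force: 0.0
```

>>> jog_arm(
  plan=[
    [[0, 0, 0], 0],
    [[0, 0, 0], 0],
    [[0, 0, 0], 0],
    [[0, 0, 0], 0],
    [[0, 0, 0], 0],
    [[0, 0, 0], 0],
    [[0, 0, 0], 0],
    [[0, 0, 0], 0],
  ],
  hand=1,
  grip_force=10,
)

```text
clock: 3.73
ee_pos: [0.4321, -0.1038, 0.055]
ee_rot: [0.0, 0.718, 0.696, -0.0]
ft_force: [-1.4, 0.3, 7.6]
grip_width: 0.128
grasp_force: 10.0
```

>>> jog_arm(
  plan=[
    [[0, 0, 0], 0],
    [[0, 0, 0], 0],
    [[0, 0, 10], 0],
    [[0, 0, 30], 0],
    [[0, 0, 55], 0],
    [[0, 0, 80], 0],
    [[0, 0, 95], 0],
    [[0, 0, 95], 0],
  ],
  grip_force=45,
)

```text
clock: 4.4
ee_pos: [0.4342, -0.1042, 0.153]
ee_rot: [0.002, 0.718, 0.696, 0.002]
ft_force: [0.8, -0.2, -1.3]
grip_width: 0.129
grasp_force: 45.0
```

>>> jog_arm(
  plan=[
    [[0, 0, 0], 0],
    [[0, 0, 0], 0],
    [[0, 0, 0], 0],
  ],
)

```text
clock: 4.65
ee_pos: [0.4312, -0.1036, 0.1485]
ee_rot: [-0.001, 0.718, 0.696, -0.001]
ft_force: [0.2, -0.1, -1.3]
grip_width: 0.129
grasp_force: 45.0
```

```bash
python3 - <<'E'
from h import *
o=bot.get_obs();q=o["ee_rot"];print(o["ee_pos"],np.degrees(2*np.arctan2(q[2],q[1])),o["ft_force"])
p=bot.read_camera("wrist");save(p,"w2.png");P=cloud(p);z=P[...,2]
print([r["position"] for r in bot.landmark_of("slot_mouth",p)][:2])
box=(P[...,0]>.57)&(P[...,0]<.68)&(P[...,1]>-.25)&(P[...,1]<-.08)
for lo,hi in((.03,.04),(.045,.0525),(.0535,.06)):
    n,l,st,_=cv2.connectedComponentsWithStats((box&(z>lo)&(z<hi)).astype(np.uint8))
    for i in range(1,n):
        if st[i,4]<40: continue
        s=P[l==i];r=cv2.minAreaRect((s[:,:2]*1000).astype(np.float32))
        print(lo,st[i].tolist(),round(float(np.median(s[:,2])),4),[np.round(a,1).tolist() for a in r])
# held plate parts
box=(P[...,0]>.38)&(P[...,0]<.48)&(P[...,1]>-.15)&(P[...,1]<-.06)
for lo,hi in((.132,.15),(.17,.19)):
    n,l,st,_=cv2.connectedComponentsWithStats((box&(z>lo)&(z<hi)).astype(np.uint8))
    for i in range(1,n):
        if st[i,4]<100: continue
        s=P[l==i];r=cv2.minAreaRect((s[:,:2]*1000).astype(np.float32))
        print("pl",lo,st[i].tolist(),round(float(np.median(s[:,2])),4),[np.round(a,1).tolist() for a in r])
E
```

```text
[ 0.43120306 -0.10360577  0.14845331] 88.27658474221828 [ 0.16006308 -0.10357262 -1.30209944]
[[0.6245, -0.1636, -0.0033], [0.6234, -0.1606, 0.0484]]
0.03 [477, 205, 81, 93, 709] 0.0352 [[602.5, -148.9], [109.7, 52.8], 56.3]
0.045 [484, 210, 88, 94, 4819] 0.0511 [[629.6, -163.4], [77.4, 91.1], 2.5]
0.0535 [532, 235, 24, 52, 730] 0.0562 [[636.7, -162.9], [13.6, 50.5], 2.4]
0.0535 [506, 237, 20, 52, 622] 0.0563 [[611.7, -164.0], [12.9, 50.6], 1.9]
pl 0.132 [288, 210, 58, 31, 1238] 0.1428 [[432.5, -89.2], [18.5, 34.0], 88.1]
pl 0.17 [270, 232, 94, 90, 3327] 0.1846 [[429.7, -101.0], [39.8, 38.7], 52.2]
```

View pics/w2.png

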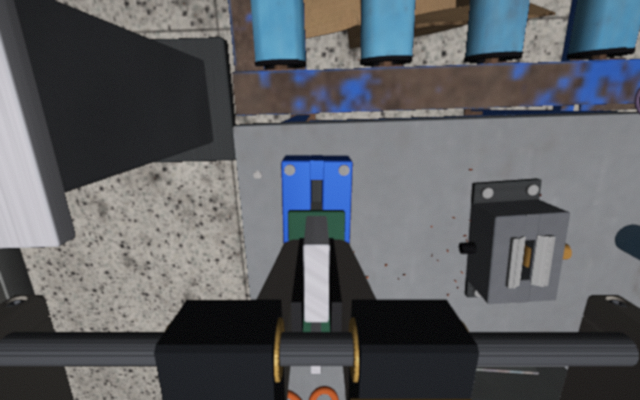

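>>> jog_arm(
  plan=[
    [[15, -5, 0], 0.3],
    [[45, -14, 0], 1],
    [[80, -25, 0], 2],
    [[115, -36, 0], 3],
    [[150, -47, 0], 3.5],
    [[175, -55, 0], 4],
    [[188, -59, 0], 4.2],
    [[192, -60, 0], 4.2],
  ],
)

```text
clock: 5.42
ee_pos: [0.6258, -0.1645, 0.1481]
ee_rot: [-0.0, 0.692, 0.722, -0.0]
ft_force: [0.2, -0.3, -0.5]
grip_width: 0.126
grasp_force: 45.0
```

>>> jog_arm(
  plan=[
    [[0, 0, -10], 0],
    [[0, 0, -20], 0],
    [[0, 0, -27], 0],
    [[0, 0, -30], 0],
    [[0, 0, -30], 0],
    [[0, 0, -30], 0],
    [[0, 0, -30], 0],
    [[0, 0, -30], 0],
  ],
)

```text
clock: 6.08
ee_pos: [0.6244, -0.1639, 0.1202]
ee_rot: [0.0, 0.692, 0.722, 0.0]
ft_force: [0.2, 0.2, -1.6]
grip_width: 0.124
grasp_force: 45.0
```

```bash
python3 - <<'E'
from h import *
o=bot.get_obs();q=o["ee_rot"];print(o["ee_pos"],np.degrees(2*np.arctan2(q[2],q[1])),o["ft_force"])
ims=[]
for c in("scene","top"):
    p=bot.read_camera(c);P=cloud(p);z=P[...,2]
    box=(P[...,0]>.57)&(P[...,0]<.68)&(P[...,1]>-.25)&(P[...,1]<-.08)
    K=p["camera_matrix"]
    for lo,hi in((.045,.0525),(.0535,.06),(.105,.118)):
        n,l,st,_=cv2.connectedComponentsWithStats((box&(z>lo)&(z<hi)).astype(np.uint8))
        for i in range(1,n):
            if st[i,4]<20: continue
            s=P[l==i];r=cv2.minAreaRect((s[:,:2]*1000).astype(np.float32))
            print(c,lo,st[i].tolist(),[np.round(a,1).tolist() for a in r])
    r=(slice(140,260),slice(260,400));ims.append(cv2.resize(p["image"][r][...,::-1],None,fx=2.8,fy=2.8,interpolation=cv2.INTER_CUBIC))
cv2.imwrite("pics/c.png",np.hstack(ims))
E
```

```text
[ 0.62437528 -0.16392525  0.12021847] 92.47084605645962 [ 0.21120028  0.17995756 -1.56698853]
scene 0.045 [296, 195, 53, 41, 836] [[625.2, -163.1], [69.9, 91.1], 2.8]
scene 0.0535 [307, 205, 19, 18, 95] [[610.2, -164.6], [11.4, 49.4], 1.6]
scene 0.0535 [328, 207, 9, 10, 48] [[637.0, -177.0], [11.8, 22.2], 3.5]
scene 0.105 [309, 186, 28, 18, 169] [[624.4, -163.8], [35.6, 46.2], 1.1]
top 0.045 [310, 175, 10, 20, 123] [[632.6, -126.9], [47.4, 18.5], 5.0]
top 0.045 [328, 193, 17, 8, 63] [[600.7, -176.9], [16.7, 35.4], 7.3]
top 0.0535 [326, 193, 15, 3, 25] [[608.6, -169.8], [4.2, 32.4], 4.0]
```

View pics/c.png

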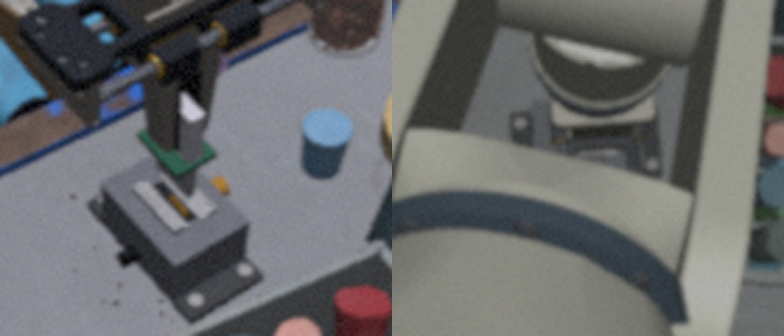

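>>> jog_arm(
  plan=[
    [[0, 0.4, -4], 0],
    [[0, 0.4, -8], 0],
    [[0, 0.4, -11], 0],
    [[0, 0.4, -13], 0],
    [[0, 0.4, -14], 0],
    [[0, 0.4, -15], 0],
    [[0, 0.4, -16], 0],
    [[0, 0.4, -16], 0],
  ],
)

```text
clock: 6.85
ee_pos: [0.6241, -0.1634, 0.1034]
ee_rot: [-0.0, 0.692, 0.722, -0.0]
ft_force: [-0.1, 0.7, -0.9]
grip_width: 0.129
grasp_force: 45.0
```

>>> jog_arm(
  plan=[
    [[0, 0, -1], 0],
    [[0, 0, -2], 0],
    [[0, 0, -3], 0],
    [[0, 0, -4], 0],
    [[0, 0, -5], 0],
    [[0, 0, -6], 0],
    [[0, 0, -6], 0],
    [[0, 0, -6], 0],
  ],
)

```text
clock: 7.52
ee_pos: [0.6241, -0.1634, 0.0975]
ee_rot: [-0.0, 0.692, 0.722, -0.0]
ft_force: [-0.4, 0.1, -1.3]
grip_width: 0.13
grasp_force: 45.0
```

>>> jog_arm(
  plan=[
    [[0, 0, -1], 0],
    [[0, 0, -2], 0],
    [[0, 0, -3], 0],
    [[0, 0, -4], 0],
    [[0, 0, -5], 0],
    [[0, 0, -6], 0],
    [[0, 0, -6], 0],
    [[0, 0, -6], 0],
  ],
)

```text
clock: 8.18
ee_pos: [0.624, -0.1634, 0.0915]
ee_rot: [-0.0, 0.692, 0.722, -0.0]
ft_force: [-0.7, 0.8, -2.5]
grip_width: 0.131
grasp_force: 45.0
```

>>> jog_arm(
  plan=[
    [[0, 0, -0.5], 0],
    [[0, 0, -1], 0],
    [[0, 0, -1.5], 0],
    [[0, 0, -2], 0],
    [[0, 0, -2], 0],
    [[0, 0, -2], 0],
  ],
)

```text
clock: 8.68
ee_pos: [0.6236, -0.1635, 0.0896]
ee_rot: [-0.0, 0.692, 0.722, -0.0]
ft_force: [-3.8, -1.1, 3.5]
grip_width: 0.13
grasp_force: 45.0
```

>>> jog_arm(
  plan=[
    [[0, 0, -0.4], 0],
    [[0, 0, -0.8], 0],
    [[0, 0, -1.2], 0],
    [[0, 0, -1.6], 0],
    [[0, 0, -2], 0],
    [[0, 0, -2], 0],
  ],
)

```text
clock: 9.18
ee_pos: [0.6238, -0.1633, 0.0872]
ee_rot: [-0.0, 0.692, 0.722, -0.0]
ft_force: [-5.1, -0.8, 2.2]
grip_width: 0.13
grasp_force: 45.0
```

>>> jog_arm(
  plan=[
    [[0, 0, -0.4], 0],
    [[0, 0, -0.8], 0],
    [[0, 0, -1.2], 0],
    [[0, 0, -1.6], 0],
    [[0, 0, -2], 0],
    [[0, 0, -2], 0],
  ],
)

```text
clock: 9.68
ee_pos: [0.624, -0.1634, 0.0854]
ee_rot: [-0.0, 0.692, 0.722, -0.0]
ft_force: [-4.2, -0.7, 2.3]
grip_width: 0.128
grasp_force: 45.0
```

>>> jog_arm(
  plan=[
    [[0, 0, -0.3], 0],
    [[0, 0, -0.6], 0],
    [[0, 0, -0.9], 0],
    [[0, 0, -1.2], 0],
    [[0, 0, -1.2], 0],
  ],
)

```text
clock: 10.1
ee_pos: [0.6241, -0.1634, 0.0843]
ee_rot: [-0.0, 0.692, 0.722, -0.0]
ft_force: [-5.0, 0.1, 1.4]
grip_width: 0.126
grasp_force: 45.0
```

>>> jog_arm(
  plan=[
    [[0, 0, -0.3], 0],
    [[0, 0, -0.6], 0],
    [[0, 0, -0.9], 0],
    [[0, 0, -1], 0],
    [[0, 0, -1], 0],
  ],
)

```text
clock: 10.52
ee_pos: [0.6241, -0.1634, 0.0833]
ee_rot: [-0.0, 0.692, 0.722, -0.0]
ft_force: [-5.3, -0.7, 1.1]
grip_width: 0.129
grasp_force: 45.0
```

>>> jog_arm(
  plan=[
    [[0, 0, -0.3], 0],
    [[0, 0, -0.6], 0],
    [[0, 0, -0.9], 0],
    [[0, 0, -1], 0],
    [[0, 0, -1], 0],
  ],
  grip_force=18,
)

```text
clock: 10.93
ee_pos: [0.6241, -0.1635, 0.0823]
ee_rot: [-0.0, 0.692, 0.722, -0.0]
ft_force: [-5.0, -0.2, 0.9]
grip_width: 0.13
grasp_force: 18.0
```

>>> jog_arm(
  plan=[
    [[0, 0, -0.3], 0],
    [[0, 0, -0.6], 0],
    [[0, 0, -0.9], 0],
    [[0, 0, -1.2], 0],
    [[0, 0, -1.2], 0],
  ],
)

```text
clock: 11.35
ee_pos: [0.6241, -0.1635, 0.0811]
ee_rot: [-0.0, 0.692, 0.722, -0.0]
ft_force: [-4.7, 0.0, 1.2]
grip_width: 0.127
grasp_force: 18.0
```

>>> jog_arm(
  plan=[
    [[0, 0, -0.3], 0],
    [[0, 0, -0.6], 0],
    [[0, 0, -0.9], 0],
    [[0, 0, -1.2], 0],
    [[0, 0, -1.2], 0],
  ],
)

```text
clock: 11.77
ee_pos: [0.6241, -0.1634, 0.0799]
ee_rot: [-0.0, 0.692, 0.722, -0.0]
ft_force: [-4.1, -0.2, 0.9]
grip_width: 0.131
grasp_force: 18.0
```

>>> jog_arm(
  plan=[
    [[0, 0, -0.3], 0],
    [[0, 0, -0.6], 0],
    [[0, 0, -0.9], 0],
    [[0, 0, -1.2], 0],
    [[0, 0, -1.2], 0],
  ],
)

```text
clock: 12.18
ee_pos: [0.6241, -0.1634, 0.0789]
ee_rot: [-0.0, 0.692, 0.722, -0.0]
ft_force: [-5.0, -0.2, 3.1]
grip_width: 0.131
grasp_force: 18.0
```

>>> jog_arm(
  plan=[
    [[0, 0, -0.2], 0],
    [[0, 0, -0.4], 0],
    [[0, 0, -0.5], 0],
    [[0, 0, -0.5], 0],
  ],
)

```text
clock: 12.52
ee_pos: [0.6242, -0.1635, 0.0788]
ee_rot: [0.0, 0.692, 0.722, 0.0]
ft_force: [-5.7, 0.2, 6.2]
grip_width: 0.128
grasp_force: 18.0
```

>>> jog_arm(
  plan=[
    [[0, 0, -0.3], 0],
    [[0, 0, -0.6], 0],
    [[0, 0, -0.9], 0],
    [[0, 0, -1], 0],
    [[0, 0, -1], 0],
  ],
)

```text
clock: 12.93
ee_pos: [0.6245, -0.1636, 0.0788]
ee_rot: [0.0, 0.692, 0.722, 0.0]
ft_force: [-8.5, 0.4, 14.4]
grip_width: 0.129
grasp_force: 18.0
```

>>> jog_arm(
  plan=[
    [[0, 0, 0], 0],
    [[0, 0, -0.3], 0],
    [[0, 0, -0.5], 0],
    [[0, 0, -0.5], 0],
  ],
  grip_force=25,
)

```text
clock: 13.27
ee_pos: [0.6244, -0.1635, 0.0787]
ee_rot: [0.0, 0.692, 0.722, 0.0]
ft_force: [-9.5, 1.5, 18.2]
grip_width: 0.127
grasp_force: 25.0
```

>>> jog_arm(
  plan=[
    [[0, 0, 0.5], 0],
    [[0, 0, 1], 0],
    [[0, 0, 1.6], 0],
    [[0, 0, 1.6], 0],
  ],
)

```text
clock: 13.6
ee_pos: [0.6242, -0.1635, 0.0789]
ee_rot: [0.0, 0.692, 0.722, 0.0]
ft_force: [-5.7, 0.1, 5.4]
grip_width: 0.127
grasp_force: 25.0
```

>>> jog_arm(
  plan=[
    [[0, 0, 0], 0],
    [[0, 0, 0], 0],
    [[0, 0, 0], 0],
    [[0, 0, 0], 0],
    [[0, 0, 0], 0],
    [[0, 0, 0], 0],
  ],
  hand=0.4,
)

```text
clock: 14.1
ee_pos: [0.6244, -0.1635, 0.0784]
ee_rot: [0.0, 0.692, 0.722, 0.0]
ft_force: [0.3, -0.3, 0.1]
grip_width: 0.543
grasp_force: 0.0
```

>>> jog_arm(
  plan=[
    [[0, 0, 5], 0],
    [[0, 0, 20], 0],
    [[0, 0, 45], 0],
    [[0, 0, 70], 0],
    [[0, 0, 90], 0],
    [[0, 0, 100], 0],
    [[0, 0, 100], 0],
    [[0, 0, 100], 0],
  ],
)

```text
clock: 14.77
ee_pos: [0.6241, -0.1634, 0.1783]
ee_rot: [0.0, 0.692, 0.722, 0.0]
ft_force: [-0.5, -0.4, -0.9]
grip_width: 0.596
grasp_force: 0.0
```

```bash
python3 - <<'E'
from h import *
o=bot.get_obs();print(o["ee_pos"],o["ft_force"],o["grip_width"])
ims=[]
for c in("scene","wrist"):
    p=bot.read_camera(c);P=cloud(p);z=P[...,2]
    box=(P[...,0]>.57)&(P[...,0]<.68)&(P[...,1]>-.25)&(P[...,1]<-.08)
    for lo,hi in((.047,.053),(.06,.08),(.105,.125)):
        n,l,st,_=cv2.connectedComponentsWithStats((box&(z>lo)&(z<hi)).astype(np.uint8))
        for i in range(1,n):
            if st[i,4]<40: continue
            s=P[l==i];r=cv2.minAreaRect((s[:,:2]*1000).astype(np.float32))
            print(c,lo,st[i].tolist(),round(float(np.median(s[:,2])),4),[np.round(a,1).tolist() for a in r])
    ims.append(cv2.resize(p["image"],(400,250))[...,::-1])
    if c=="scene": ims[0]=cv2.resize(p["image"][140:260,220:412][...,::-1],(400,250),interpolation=cv2.INTER_CUBIC)
cv2.imwrite("pics/d.png",np.hstack(ims))
E
```

```text
[ 0.62410686 -0.16340059  0.17832644] [-0.53318795 -0.38739447 -0.90238764] 0.5959454010331666
scene 0.047 [296, 196, 53, 39, 682] 0.0501 [[625.5, -162.5], [70.4, 91.6], 1.7]
scene 0.06 [308, 198, 28, 20, 218] 0.0721 [[622.9, -163.1], [34.3, 46.6], 3.4]
scene 0.105 [313, 183, 19, 19, 161] 0.1136 [[623.1, -163.1], [12.3, 43.2], 3.2]
wrist 0.047 [282, 148, 71, 91, 3817] 0.0515 [[624.8, -163.3], [66.1, 89.8], 2.4]
wrist 0.06 [298, 176, 38, 50, 1217] 0.0733 [[624.4, -163.0], [34.0, 45.8], 2.2]
wrist 0.105 [309, 188, 16, 55, 821] 0.1152 [[624.5, -163.0], [11.5, 42.3], 2.7]
```

View pics/d.png

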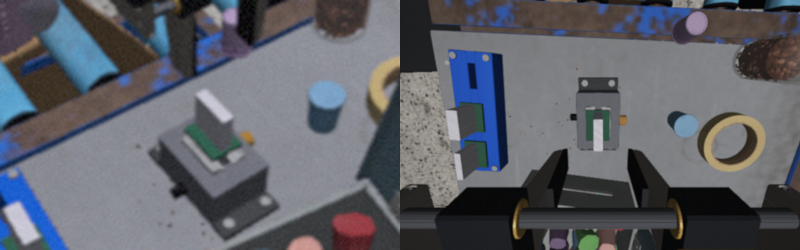

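```bash
python3 -c "
from plant import bot
print(bot.job_done())"
```

```text
the job is handed in; nothing more can be done
None
```

I seated the 12 mm plate (bay 3, pinched at about 11.8 mm) on the holder's stop about 20 mm below the slot mouth, with the push peaking at about 18 N on the readings, then released it; the other two plates stayed in their bays, and the job is handed in (no verdict was returned).

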